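Sort the chrome lenses into their job dishes

TASK

Put each of the four chrome lenses into the dish of the same colour as the ring round its top, standing upright in the dish and let go. The lenses are delicate: set them down, do not drop them or tip them over. Leave the black lenses standing where they are.

Things in the scene. Friction and masses are not known exactly. Their poses are not given: they have to be found in the camera images.
- chrome_red: loose camera lens with a bare chrome (silver) barrel and a red ring round its top edge: an upright solid cylinder, 44 mm diameter, 58 mm tall, standing on its rear mount; the dark front glass faces up. Weighs 0.08 to 0.31 kg. Origin at the centre of its underside, z along its axis, up; yaw has no meaning (round). Grip it across its diameter, anywhere up its side.
- chrome_yellow: loose camera lens with a bare chrome (silver) barrel and a yellow ring round its top edge: an upright solid cylinder, 38 mm diameter, 46 mm tall, standing on its rear mount; the dark front glass faces up. Weighs 0.08 to 0.31 kg. Origin at the centre of its underside, z along its axis, up; yaw has no meaning (round). Grip it across its diameter, anywhere up its side.
- chrome_green: loose camera lens with a bare chrome (silver) barrel and a green ring round its top edge: an upright solid cylinder, 48 mm diameter, 66 mm tall, standing on its rear mount; the dark front glass faces up. Weighs 0.08 to 0.31 kg. Origin at the centre of its underside, z along its axis, up; yaw has no meaning (round). Grip it across its diameter, anywhere up its side.
- chrome_purple: loose camera lens with a bare chrome (silver) barrel and a purple ring round its top edge: an upright solid cylinder, 40 mm diameter, 52 mm tall, standing on its rear mount; the dark front glass faces up. Weighs 0.08 to 0.31 kg. Origin at the centre of its underside, z along its axis, up; yaw has no meaning (round). Grip it across its diameter, anywhere up its side.
- black_red: loose camera lens with a black barrel and a red ring round its top edge, 44 mm diameter, 58 mm tall, standing upright; not part of the job, stays where it is. Origin at the centre of its underside, z up. All lenses and dishes start on the bench top (z = 0), centres at least 100 mm apart.
- black_green: loose camera lens with a black barrel and a green ring round its top edge, 40 mm diameter, 50 mm tall, standing upright; not part of the job, stays where it is. Origin at the centre of its underside, z up. Among them, as far apart, also stand a black lens cap (52 mm across, 10 mm tall) and a jar (40 mm across, 35 mm tall), not listed.
- dish_red: red round shallow dish with a grey felt disc inside, open at the top, fixed to the bench: outer diameter 84 mm at the rim, 16 mm high, wall 3 mm, inner floor 4 mm above the bench and at least 74 mm across. Origin at the centre of its underside, on the bench; z up.
- dish_yellow: yellow round shallow dish with a grey felt disc inside, open at the top, fixed to the bench: outer diameter 84 mm at the rim, 16 mm high, wall 3 mm, inner floor 4 mm above the bench and at least 74 mm across. Origin at the centre of its underside, on the bench; z up.
- dish_green: green round shallow dish with a grey felt disc inside, open at the top, fixed to the bench: outer diameter 84 mm at the rim, 16 mm high, wall 3 mm, inner floor 4 mm above the bench and at least 74 mm across. Origin at the centre of its underside, on the bench; z up.
- dish_purple: purple round shallow dish with a grey felt disc inside, open at the top, fixed to the bench: outer diameter 84 mm at the rim, 16 mm high, wall 3 mm, inner floor 4 mm above the bench and at least 74 mm across. Origin at the centre of its underside, on the bench; z up.

How it is judged:
By the outcome, as a careful person would: the job done as asked, in the order asked, and still so for the second after the job is handed in, with the robot touching nothing.
It also fails if it takes over 106 s, if anything falls off the work surface, if the arm or the gripper's body presses on something with over 40 N, if the wrist force passes 120 N, or if a joint passes its speed limit or range.

ROBOT

A 6-joint arm with a two-finger parallel gripper is mounted at the origin on the work surface. World frame = base frame: x ahead of the robot, y to its left, z up, the work surface at z = 0. Lengths are in m, angles in rad, forces in N, time in s.
With the tool pointing down it reaches from about 0.3 to 0.775 m from the base axis. Payload 14.6 kg.
Tool frame: the origin (TCP) lies at the very end of the fingers, on their centre line; the grasp point (between the pads) lies 19 mm behind it; z points along the fingers, y is the line along which they close (so a half turn about z gives the same grasp; the last joint's range is limited). The gripper opens to 94 mm and grips with 3 to 60 N. Pads are 16 mm wide; open, the fingers measure 119 mm over their backs; the gripper's body (75 mm by 177 mm) begins 78 mm behind the grasp point.
Start: joints at [1.163, 0.3, 1.521, -0, 1.321, -0.067], TCP at [0.184, 0.518, 0.178] pointing down, gripper open.
Joint ranges: [-3.03, 3.03], [-0.79, 2.21], [0.23, 2.52], [-1.04, 4.18], [0, 3.07], [-2.55, 2.55]. Speed limits (rad/s): [2.22, 2.22, 2.57, 3.14, 3.14, 3.14].

INTERFACE

Orientations are given as [roll, pitch, yaw] about the fixed x, y, z axes, in that order (R = Rz(yaw) Ry(pitch) Rx(roll)).
In Python, from station import status, vision, order, silhouettes gives the robot as it stands. The module is installed in compiled form; this text tells all that it offers.
- The arm moves only by the shell command python3 -m pendant 'ROWS' [FORCE]. ROWS is JSON, one flat list of numbers, 7 for each row, row after row: the shift along the tool's x, y, z in units of 500 mm (1.0 is 500 mm), then the turn, a rotation vector about the tool's x, y, z in units of 90 degrees (1.0 is 90 degrees), then the opening, from -1 (shut) to 1 (fully open). A call has 1 to 12 rows; each row is the pose to reach, as a shift and turn from the pose commanded when the call began, along the tool's axes at that moment; what a row does not reach only later rows make up. A row lasts 1/10 s, in which the tool goes at most 50 mm and 8.59 degrees, less where a joint would pass 70% of its speed; a pose out of reach is approached as far as the arm can. A call with a number of a shift or a turn outside -1 to 1 is refused whole. A call with a gripper value outside its range is refused whole. The fingers move at their own pace and stop on an object; FORCE is the grip in N (left out, the last holds). Time passes only in rows, so rows that repeat a pose let the fingers close. It gives the time, the measured TCP pose, the force, the opening and the grip force at its end, in the units of the state.
- status.get_obs(): the state, without advancing time (a new reading comes with each control period).
- vision.camera(name): name is "side" or "top" or "wrist"; returns a dict with "pixels" (384x512x3 uint8, red, green, blue), "K" (3x3 intrinsics, pixels), "R" (3x3) and "t" (3): a world point X has camera coordinates R X + t. Camera axes: x right, y down, z forward; pixel columns grow to the right and rows downward; lengths in m; the calibration is good to about 2 mm. A picture is of the moment at which its call begins. There is no depth.
- order.hand_in(): hands the job in; it is judged then, once.
Trained networks look in a picture, given as the dict that the camera call returned (one of the last four; its "shot" number tells which), for a name from the list of things; names that differ only in an ending like _2 or _b are one class to them, and where a whole thing is asked for, a point or a joint stands for the part that bears it (a point fixed in the world has none). Each returns a list of dicts, best first, with "score" (0 to 1); they miss things now and then, are a little off and sometimes report something else, mostly with a low value. They report only what shows in the picture. A call takes as long as a camera call.
- silhouettes(target, picture): "region" (384x512 bool, what is visible of it) and "extent" ([left, top, right, bottom] in pixels, round what is visible of it).
The state is a dict: "time_s": time; "qpos": joint angles; "joint_vel": joint speeds; "tau": joint torques, N m; "ee_pos": TCP position; "eef_rot": TCP orientation; "force": force on the tool from outside, world axes, zero at the start; "moment": the same for the moment, N m; "grip_width": finger opening in m; "grip_force": force on a finger pad.
Only numpy, scipy, OpenCV 4.12 (cv2) and the standard library are available. Lean on these libraries where they do the work, as an engineer would, in place of code of your own. Each camera call takes 0.05 s, during which the arm holds its last target. There are 200 camera calls.

## Working session

There is one attempt and no reset: what is moved stays moved. The work goes in short steps, Python scripts to look and compute and a shell command to move; the robot and the scene stay as the last step left them, time stands still between calls to the robot, and variables do not carry over. Pictures are saved under pics/ and viewed, at most 14 in all, crops included, and the job is handed in when it is done.

```bash
mkdir -p pics; cat > h.py <<'E'
import numpy as np, cv2
from station import status, vision, order, silhouettes
def ray(p,u,v,z):
    K,R,t=map(np.array,(p["K"],p["R"],p["t"]))
    d=R.T@np.linalg.solve(K,[u,v,1.0]); c=-R.T@t
    return c+d*(z-c[2])/d[2]
def save(p,n): cv2.imwrite("pics/"+n,np.array(p["pixels"])[:,:,::-1])
E
python3 - <<'E'
from h import *
o=status.get_obs()
for k in o: print(k,np.round(o[k],3))
p=vision.camera("top"); save(p,"top.png"); q=vision.camera("side"); save(q,"side.png")
cv2.imwrite("pics/both.png",cv2.resize(np.vstack([p["pixels"],q["pixels"]])[:,:,::-1],None,fx=.78,fy=.78))
print(np.round(-np.array(p["R"]).T@p["t"],3),np.round(-np.array(q["R"]).T@q["t"],3))
H=dict(chrome_red=.058,chrome_yellow=.046,chrome_green=.066,chrome_purple=.052,black_red=.058,black_green=.05,dish_red=.016,dish_yellow=.016,dish_green=.016,dish_purple=.016)
for n,h in H.items():
  for s in silhouettes(n,p)[:3]:
    if s["score"]<.2: continue
    v,u=np.nonzero(s["region"]); 
    print(n,round(s["score"],2),np.round(s["extent"]),np.round(ray(p,u.mean(),v.mean(),h/2 if h>.02 else .012),3),len(u))
E
```

```text
time_s 0.0
qpos [ 1.163  0.3    1.522 -0.     1.321 -0.067]
joint_vel [ 0.     0.    -0.001 -0.002  0.    -0.001]
tau [ 0.0000e+00 -5.3181e+01 -3.5273e+01  7.1000e-02  2.5000e-02 -0.0000e+00]
ee_pos [0.184 0.518 0.177]
eef_rot [-3.14  -0.     2.801]
force [-0.575  0.065 -0.509]
moment [-0.    -0.021  0.02 ]
grip_force 0.0
grip_width 0.094
[0.425 0.019 1.499] [ 0.084 -0.643  0.63 ]
chrome_red 0.54 [201. 156. 215. 172.] [0.604 0.146 0.029] 215
chrome_purple 0.55 [239. 208. 253. 226.] [0.457 0.019 0.026] 144
black_red 0.52 [293. 165. 310. 180.] [ 0.595 -0.138  0.029] 191
black_green 0.65 [342. 162. 361. 177.] [ 0.605 -0.299  0.025] 161
dish_red 0.83 [150. 149. 178. 178.] [0.61  0.278 0.012] 562
dish_yellow 0.97 [326. 205. 357. 230.] [ 0.46  -0.276  0.012] 541
dish_green 0.88 [141. 201. 167. 227.] [0.454 0.306 0.012] 588
dish_purple 0.56 [103. 188. 129. 219.] [0.488 0.422 0.012] 610
```

View pics/top.png

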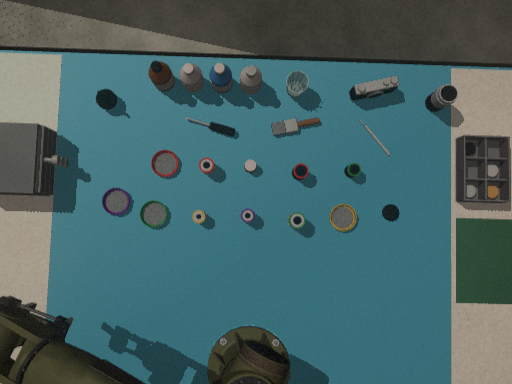

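View pics/side.png

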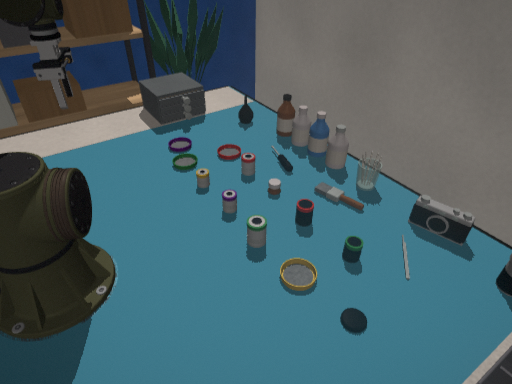

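The top view shows the chrome lenses at red (207,165), yellow (199,217), purple (248,216) and green (297,221). The dishes are at red (166,164), purple (117,202), green (154,214) and yellow (343,218). The black lenses are at (300,172) and (353,171), the jar at (250,166) and the cap at (390,212).

The side view agrees. I'll measure the rings more finely in both views.

```bash
python3 - <<'E'
from h import *
from scipy import ndimage
p=vision.camera("top"); q=vision.camera("side")
def ell(p,u,v,r,z,name):
    hsv=cv2.cvtColor(np.ascontiguousarray(p["pixels"]),cv2.COLOR_RGB2HSV).astype(int)
    h0,h1={"red":(-12,10),"yellow":(14,35),"green":(40,85),"purple":(115,165)}[name]
    h=hsv[...,0]; h=np.where((name=="red")&(h>160),h-180,h)
    m=(h>=h0)&(h<=h1)&(hsv[...,1]>70)&(hsv[...,2]>40)
    vv,uu=np.nonzero(m); k=np.hypot(uu-u,vv-v)<r; uu,vv=uu[k],vv[k]
    c=cv2.convexHull(np.c_[uu,vv].astype(np.int32))[:,0].astype(float)
    P=np.array([ray(p,a,b,z) for a,b in c])
    (x,y),rad=cv2.minEnclosingCircle(P[:,:2].astype(np.float32))
    return np.round([x,y,2*rad],3),k.sum()
Hs=dict(red=.058,yellow=.046,green=.066,purple=.052)
T=dict(red=(207,165),yellow=(199,217),purple=(248,216),green=(297,221))
S=dict(red=(248,158),yellow=(203,173),purple=(229,195),green=(257,222))
D=dict(red=(166,164),purple=(117,202),green=(154,214),yellow=(343,218))
E_=dict(red=(229,152),purple=(180,144),green=(185,161),yellow=(298,273))
for n in T:
    print(n,"lens top",*ell(p,*T[n],11,Hs[n],n),"side",*ell(q,*S[n],13,Hs[n]-.003,n))
    print(n,"dish top",*ell(p,*D[n],19,.014,n),"side",*ell(q,*E_[n],22,.012,n))
E
```

```text
red lens top [0.601 0.145 0.046] 80 side [0.604 0.162 0.094] 92
red dish top [0.609 0.278 0.085] 220 side [0.621 0.251 0.146] 223
yellow lens top [0.448 0.163 0.04 ] 68 side [0.447 0.161 0.051] 63
yellow dish top [ 0.459 -0.275  0.084] 221 side [ 0.458 -0.274  0.092] 416
purple lens top [0.455 0.018 0.041] 54 side [0.456 0.017 0.051] 74
purple dish top [0.488 0.421 0.085] 209 side [0.489 0.418 0.108] 174
green lens top [ 0.445 -0.129  0.051] 85 side [ 0.446 -0.129  0.058] 114
green dish top [0.453 0.305 0.085] 223 side [0.455 0.302 0.106] 202
```

Ring and rim diameters match the given sizes to within 3 mm, so the positions are good. I'll square the tool to yaw π and start with the yellow lens.

```bash
cat > go.py <<'E'
import sys
from h import *
from scipy.spatial.transform import Rotation as Q
o=status.get_obs(); R=Q.from_euler("xyz",o["eef_rot"])
tgt=np.array(list(map(float,sys.argv[1:4])))
print("units",np.round(R.inv().apply(tgt-o["ee_pos"])/.5,4),"turn",np.round((R.inv()*Q.from_euler("xyz",[np.pi,0,np.pi])).as_rotvec()/(np.pi/2),4))
E
python3 go.py .448 .162 .15
```

```text
units [-0.7362 -0.4951  0.0561] turn [ 0.    -0.    -0.217]
```

```bash
python3 -m pendant '[-0.736,-0.495,0.056,0,0,-0.217,1, -0.736,-0.495,0.056,0,0,-0.217,1, -0.736,-0.495,0.056,0,0,-0.217,1, -0.736,-0.495,0.056,0,0,-0.217,1, -0.736,-0.495,0.056,0,0,-0.217,1, -0.736,-0.495,0.056,0,0,-0.217,1, -0.736,-0.495,0.056,0,0,-0.217,1, -0.736,-0.495,0.056,0,0,-0.217,1, -0.736,-0.495,0.056,0,0,-0.217,1, -0.736,-0.495,0.056,0,0,-0.217,1, -0.736,-0.495,0.056,0,0,-0.217,1, -0.736,-0.495,0.056,0,0,-0.217,1]' 15; python3 go.py .448 .162 .021; python3 - <<'E'
from h import *
p=vision.camera("wrist"); save(p,"w1.png"); print(np.round(-np.array(p["R"]).T@p["t"],3))
E
```

```text
time_s: 1.9
ee_pos: [0.4475, 0.1628, 0.1501]
eef_rot: [3.141, -0.0, -3.141]
force: [-0.3, 0.8, -0.5]
grip_width: 0.0935
grip_force: 0.0
units [-0.001  -0.0017  0.2583] turn [ 0.0001 -0.      0.0005]
[0.377 0.162 0.357]
```

View pics/w1.png

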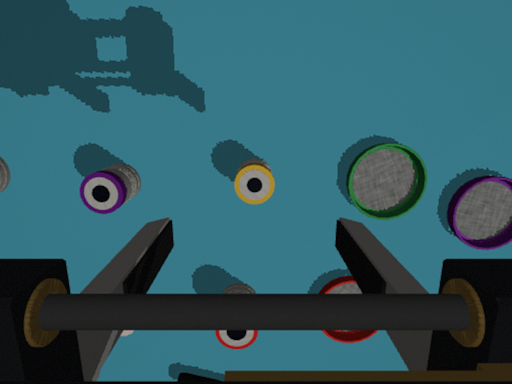

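The wrist view shows the yellow lens centred between the fingers at (255,184), with purple, green and red around it. I'll check its position before descending.

```bash
python3 - <<'E'
from h import *
p=vision.camera("wrist")
for u,v,z,n in [(254.5,184,.046,"y"),(102,192,.052,"p"),(387,181,.015,"dg")]: print(n,np.round(ray(p,u,v,z),3))
E
python3 -m pendant '[0,-0.001,0.08,0,0,0,1, 0,-0.001,0.16,0,0,0,1, 0,-0.001,0.22,0,0,0,1, 0,-0.001,0.258,0,0,0,1, 0,-0.001,0.258,0,0,0,1, 0,-0.001,0.258,0,0,0,0.5, 0,-0.001,0.258,0,0,0,-1, 0,-0.001,0.258,0,0,0,-1, 0,-0.001,0.258,0,0,0,-1, 0,-0.001,0.258,0,0,0,-1, 0,-0.001,0.258,0,0,0,-1, 0,-0.001,0.258,0,0,0,-1]' 15
```

```text
y [0.449 0.164 0.046]
p [0.456 0.019 0.052]
dg [0.452 0.305 0.015]
time_s: 3.2
ee_pos: [0.448, 0.1616, 0.0211]
eef_rot: [3.142, 0.0, 3.142]
force: [1.1, 0.7, -0.2]
grip_width: 0.0415
grip_force: 0.0
```

```bash
python3 -m pendant '[0,0,0,0,0,0,-1, 0,0,0,0,0,0,-1, 0,0,0,0,0,0,-1, 0,0,0,0,0,0,-1, 0,0,0,0,0,0,-1, 0,0,-0.03,0,0,0,-1, 0,0,-0.08,0,0,0,-1, 0,0,-0.14,0,0,0,-1, 0,0,-0.2,0,0,0,-1, 0,0,-0.25,0,0,0,-1, 0,0,-0.25,0,0,0,-1]' 20; python3 go.py .459 -.275 .146
```

```text
time_s: 4.3
ee_pos: [0.4493, 0.162, 0.1492]
eef_rot: [3.14, 0.005, -3.142]
force: [-1.2, 0.2, -0.2]
grip_width: 0.0006
grip_force: 0.0
units [-0.0192 -0.874   0.0052] turn [0.0009 0.0033 0.0001]
```

The fingers closed on nothing, so I'll look.

```bash
python3 - <<'E'
from h import *
p=vision.camera("wrist"); q=vision.camera("side")
cv2.imwrite("pics/w2.png",np.hstack([cv2.resize(p["pixels"],(400,300)),cv2.resize(q["pixels"][100:250,130:330],(400,300))])[:,:,::-1])
E
```

```text
(no output)
```

View pics/w2.png

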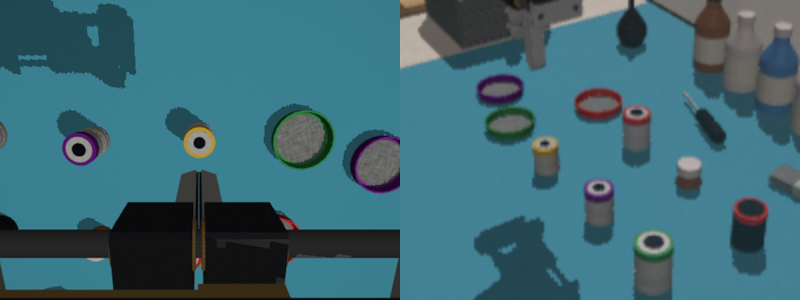

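```bash
python3 - <<'E'
from h import *
o=status.get_obs(); print(o["ee_pos"],o["grip_width"])
p=vision.camera("wrist"); save(p,"w3.png")
K,R,t=map(np.array,(p["K"],p["R"],p["t"])); c=K@(R@o["ee_pos"]+t); print("tcp px",c[:2]/c[2])
s=silhouettes("chrome_yellow",p)
for a in s[:2]: print(a["score"],a["extent"])
hsv=cv2.cvtColor(np.ascontiguousarray(p["pixels"]),cv2.COLOR_RGB2HSV).astype(int)
m=(hsv[...,0]>14)&(hsv[...,0]<35)&(hsv[...,1]>110)&(hsv[...,2]>80)
v,u=np.nonzero(m); k=np.hypot(u-255,v-184)<32; P=np.array([ray(p,a,b,.046)[:2] for a,b in zip(u[k],v[k])])
print(cv2.minEnclosingCircle(P.astype(np.float32)))
cv2.imwrite("pics/w3.png",p["pixels"][130:290,180:340,::-1].repeat(3,0).repeat(3,1))
E
```

```text
[0.44790573 0.16158301 0.14591065] 0.0006569566956868687
tcp px [253.63352201 217.68116958]
0.76 [232.7, 157.4, 275.8, 206.1]
((0.44893965125083923, 0.16330425441265106), 0.019795386120676994)
```

View pics/w3.png

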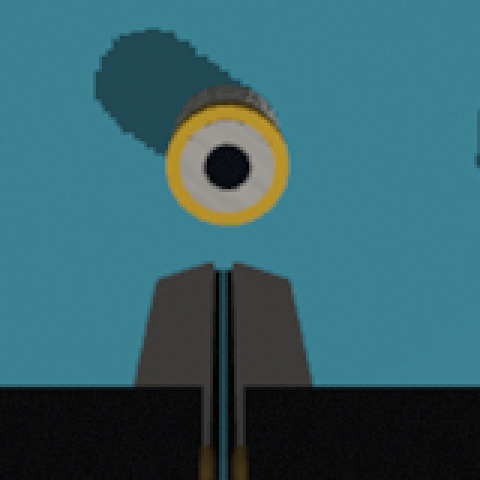

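The lens is unmoved and upright. I'll retry a little lower and check the grip before lifting.

```bash
python3 go.py .449 .163 .016; python3 -m pendant '[0,0,0,0,0,0,1, 0,0,0,0,0,0,1, 0,0,0,0,0,0,1, 0,0,0,0,0,0,1, 0,0,0,0,0,0,1, 0,0,0,0,0,0,1, 0,0,0,0,0,0,1, 0,0,0,0,0,0,1, 0,0,0,0,0,0,1, 0,0,0,0,0,0,1, 0,0,0,0,0,0,1]' 30; python3 go.py .449 .163 .016
```

```text
units [-0.0036  0.0032  0.2579] turn [-0.0003 -0.0011  0.    ]
time_s: 5.6
ee_pos: [0.448, 0.1616, 0.1461]
eef_rot: [-3.142, 0.0, -3.142]
force: [0.4, -1.1, -1.4]
grip_width: 0.0854
grip_force: 0.0
units [-0.0021  0.0028  0.2601] turn [-0.  0.  0.]
```

```bash
python3 -m pendant '[-0.002,0.003,0.08,0,0,0,1, -0.002,0.003,0.16,0,0,0,1, -0.002,0.003,0.22,0,0,0,1, -0.002,0.003,0.26,0,0,0,1, -0.002,0.003,0.26,0,0,0,-1, -0.002,0.003,0.26,0,0,0,-1, -0.002,0.003,0.26,0,0,0,-1, -0.002,0.003,0.26,0,0,0,-1, -0.002,0.003,0.26,0,0,0,-1, -0.002,0.003,0.26,0,0,0,-1, -0.002,0.003,0.26,0,0,0,-1, -0.002,0.003,0.26,0,0,0,-1]' 30; python3 -m pendant '[0,0,0,0,0,0,-1, 0,0,0,0,0,0,-1, 0,0,0,0,0,0,-1]'
```

```text
time_s: 6.8
ee_pos: [0.449, 0.1631, 0.0162]
eef_rot: [-3.142, 0.0, -3.141]
force: [0.5, -0.4, 1.3]
grip_width: 0.0361
grip_force: 30.0
time_s: 7.1
ee_pos: [0.449, 0.1631, 0.0161]
eef_rot: [-3.142, 0.0, -3.142]
force: [-0.1, -1.6, 3.9]
grip_width: 0.036
grip_force: 30.0
```

```bash
python3 -m pendant '[0,0,-0.01,0,0,0,-1, 0,0,-0.03,0,0,0,-1, 0,0,-0.06,0,0,0,-1, 0,0,-0.06,0,0,0,-1]'; python3 -m pendant '[0,0,-0.05,0,0,0,-1, 0,0,-0.12,0,0,0,-1, 0,0,-0.18,0,0,0,-1, 0,0,-0.2,0,0,0,-1, 0,0,-0.2,0,0,0,-1]';python3 go.py .459 -.275 .146
```

```text
time_s: 7.5
ee_pos: [0.45, 0.1634, 0.048]
eef_rot: [3.141, 0.003, -3.141]
force: [0.2, -1.1, -0.9]
grip_width: 0.0364
grip_force: 30.0
time_s: 8.0
ee_pos: [0.4493, 0.1632, 0.1464]
eef_rot: [3.141, 0.002, -3.141]
force: [0.2, 0.9, -0.8]
grip_width: 0.0358
grip_force: 30.0
units [-1.930e-02 -8.764e-01  5.000e-04] turn [0.0003 0.0011 0.0001]
```

```bash
python3 -m pendant '[-0.02,-0.03,0,0,0,0,-1, -0.02,-0.1,0,0,0,0,-1, -0.02,-0.19,0,0,0,0,-1, -0.02,-0.29,0,0,0,0,-1, -0.02,-0.39,0,0,0,0,-1, -0.02,-0.49,0,0,0,0,-1, -0.02,-0.59,0,0,0,0,-1, -0.02,-0.69,0,0,0,0,-1, -0.02,-0.78,0,0,0,0,-1, -0.02,-0.84,0,0,0,0,-1, -0.02,-0.876,0,0,0,0,-1, -0.02,-0.876,0,0,0,0,-1]'; python3 -m pendant '[0,0,0,0,0,0,-1, 0,0,0,0,0,0,-1]'; python3 go.py .459 -.275 .0215; python3 - <<'E'
from h import *
p=vision.camera("side"); q=vision.camera("wrist")
cv2.imwrite("pics/a.png",np.hstack([cv2.resize(p["pixels"][150:330,180:420],(400,300)),cv2.resize(q["pixels"],(400,300))])[:,:,::-1])
E
```

```text
time_s: 9.2
ee_pos: [0.4583, -0.2759, 0.1443]
eef_rot: [3.14, -0.002, 3.14]
force: [0.1, 0.6, -1.3]
grip_width: 0.0359
grip_force: 30.0
time_s: 9.4
ee_pos: [0.4591, -0.2736, 0.1457]
eef_rot: [3.141, -0.0, -3.14]
force: [-0.3, 0.7, -0.3]
grip_width: 0.0361
grip_force: 30.0
units [ 1.000e-04 -3.000e-03  2.484e-01] turn [ 0.0003 -0.0003  0.0009]
```

View pics/a.png

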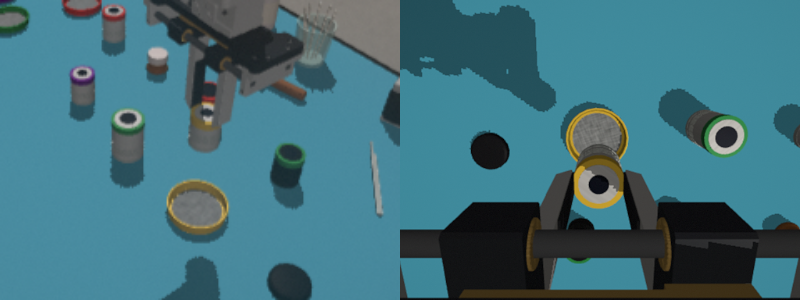

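The yellow lens is held upright over the yellow dish (wrist crop: lens at (598,190), dish at (597,138)). I'll set it down.

```bash
python3 -m pendant '[0,-0.002,0.04,0,0,0,-1, 0,-0.002,0.11,0,0,0,-1, 0,-0.002,0.17,0,0,0,-1, 0,-0.002,0.21,0,0,0,-1, 0,-0.002,0.23,0,0,0,-1, 0,-0.002,0.24,0,0,0,-1, 0,-0.002,0.246,0,0,0,-1, 0,-0.002,0.249,0,0,0,-1, 0,-0.002,0.25,0,0,0,-1, 0,-0.002,0.25,0,0,0,-1]'
```

```text
time_s: 10.5
ee_pos: [0.4592, -0.2761, 0.0215]
eef_rot: [-3.141, 0.001, -3.141]
force: [-0.3, 0.5, -1.2]
grip_width: 0.0357
grip_force: 30.0
```

```bash
python3 -m pendant '[0,0,0.001,0,0,0,-1, 0,0,0.002,0,0,0,-1, 0,0,0.002,0,0,0,-1]';  python3 -m pendant '[0,0,0.001,0,0,0,-1, 0,0,0.001,0,0,0,-1]'
```

```text
time_s: 10.8
ee_pos: [0.4591, -0.276, 0.0202]
eef_rot: [-3.141, 0.0, -3.142]
force: [0.5, 0.6, 0.0]
grip_width: 0.0362
grip_force: 30.0
time_s: 11.0
ee_pos: [0.4592, -0.2761, 0.0201]
eef_rot: [-3.141, 0.001, -3.142]
force: [-1.9, -0.3, 5.4]
grip_width: 0.0359
grip_force: 30.0
```

Contact is felt. I'll release and rise, then go above green (.446,-.129).

```bash
python3 -m pendant '[0,0,0,0,0,0,0.1, 0,0,0,0,0,0,0.3, 0,0,0,0,0,0,0.5, 0,0,0,0,0,0,0.5, 0,0,-0.05,0,0,0,1, 0,0,-0.13,0,0,0,1, 0,0,-0.22,0,0,0,1, 0,0,-0.26,0,0,0,1, 0.026,0.09,-0.26,0,0,0,1, 0.026,0.19,-0.26,0,0,0,1, 0.026,0.27,-0.26,0,0,0,1, 0.026,0.294,-0.26,0,0,0,1]'; python3 -m pendant '[0,0,0,0,0,0,1, 0,0,0,0,0,0,1, 0,0,0,0,0,0,1]'; python3 go.py .446 -.129 .030;  python3 - <<'E'
from h import *
p=vision.camera("side"); q=vision.camera("wrist")
cv2.imwrite("pics/b.png",np.hstack([cv2.resize(p["pixels"][150:330,180:420],(400,300)),cv2.resize(q["pixels"],(400,300))])[:,:,::-1])
E
```

```text
time_s: 12.2
ee_pos: [0.4457, -0.1261, 0.1498]
eef_rot: [3.141, 0.0, -3.139]
force: [0.5, 0.1, -0.1]
grip_width: 0.0941
grip_force: 0.0
time_s: 12.5
ee_pos: [0.446, -0.1301, 0.1494]
eef_rot: [-3.142, -0.0, 3.14]
force: [-0.7, -0.3, -0.4]
grip_width: 0.0937
grip_force: 0.0
units [-0.      0.0021  0.2388] turn [-0.0001 -0.0001 -0.0008]
```

View pics/b.png

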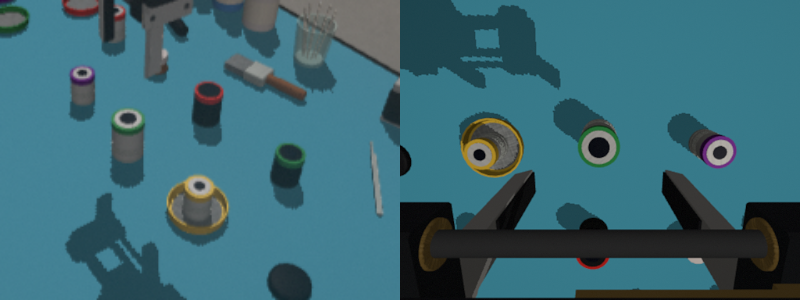

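Yellow stands upright in its dish (side crop (198,200)), and green is centred between the fingers. Next is the green grasp.

```bash
python3 -m pendant '[0,0.001,0.08,0,0,0,1, 0,0.001,0.16,0,0,0,1, 0,0.001,0.21,0,0,0,1, 0,0.001,0.243,0,0,0,1, 0,0.001,0.243,0,0,0,-1, 0,0.001,0.243,0,0,0,-1, 0,0.001,0.243,0,0,0,-1, 0,0.001,0.243,0,0,0,-1, 0,0.001,0.243,0,0,0,-1, 0,0.001,0.243,0,0,0,-1, 0,0.001,0.243,0,0,0,-1, 0,0.001,0.243,0,0,0,-1]' 30; python3 -m pendant '[0,0,0,0,0,0,-1, 0,0,0,0,0,0,-1, 0,0,0,0,0,0,-1]'
```

```text
time_s: 13.8
ee_pos: [0.4463, -0.1286, 0.0284]
eef_rot: [-3.141, 0.001, -3.141]
force: [-0.3, -1.6, 4.9]
grip_width: 0.0475
grip_force: 30.0
time_s: 14.1
ee_pos: [0.4463, -0.1286, 0.0284]
eef_rot: [-3.141, 0.001, -3.142]
force: [-0.2, -2.2, 5.5]
grip_width: 0.0473
grip_force: 30.0
```

```bash
python3 -m pendant '[0,0,-0.01,0,0,0,-1, 0,0,-0.04,0,0,0,-1, 0,0,-0.1,0,0,0,-1, 0,0,-0.17,0,0,0,-1, 0,0,-0.22,0,0,0,-1, 0,0,-0.24,0,0,0,-1, 0,0,-0.24,0,0,0,-1]'; python3 -m pendant '[-0.014,0.03,0,0,0,0,-1, -0.014,0.1,0,0,0,0,-1, -0.014,0.19,0,0,0,0,-1, -0.014,0.29,0,0,0,0,-1, -0.014,0.39,0,0,0,0,-1, -0.014,0.49,0,0,0,0,-1, -0.014,0.59,0,0,0,0,-1, -0.014,0.69,0,0,0,0,-1, -0.014,0.78,0,0,0,0,-1, -0.014,0.84,0,0,0,0,-1, -0.014,0.868,0,0,0,0,-1, -0.014,0.868,0,0,0,0,-1]';python3 -m pendant '[0,0,0,0,0,0,-1, 0,0,0,0,0,0,-1]'; python3 go.py .453 .305 .0325
```

```text
time_s: 14.8
ee_pos: [0.4461, -0.1284, 0.1485]
eef_rot: [-3.141, 0.001, -3.141]
force: [-0.1, -0.3, -3.4]
grip_width: 0.0473
grip_force: 30.0
time_s: 16.0
ee_pos: [0.4522, 0.3062, 0.1462]
eef_rot: [-3.14, -0.002, -3.14]
force: [-0.3, 0.9, -2.8]
grip_width: 0.0472
grip_force: 30.0
time_s: 16.2
ee_pos: [0.4531, 0.3043, 0.1477]
eef_rot: [-3.141, -0.0, 3.14]
force: [0.1, -0.7, -2.7]
grip_width: 0.0472
grip_force: 30.0
units [1.000e-04 1.500e-03 2.305e-01] turn [-0.0003 -0.0003 -0.0008]
```

```bash
python3 -m pendant '[0,0,0.04,0,0,0,-1, 0,0,0.11,0,0,0,-1, 0,0,0.16,0,0,0,-1, 0,0,0.195,0,0,0,-1, 0,0,0.213,0,0,0,-1, 0,0,0.222,0,0,0,-1, 0,0,0.228,0,0,0,-1, 0,0,0.23,0,0,0,-1, 0,0,0.231,0,0,0,-1, 0,0,0.232,0,0,0,-1, 0,0,0.232,0,0,0,-1, 0,0,0.232,0,0,0,-1]'
```

```text
time_s: 17.4
ee_pos: [0.4532, 0.3058, 0.0325]
eef_rot: [3.141, 0.001, -3.141]
force: [0.2, -0.7, 0.8]
grip_width: 0.0474
grip_force: 30.0
```

```bash
python3 -m pendant '[0,0,0.001,0,0,0,-1, 0,0,0.001,0,0,0,-1, 0,0,0.001,0,0,0,0.2, 0,0,0.001,0,0,0,0.4, 0,0,0.001,0,0,0,0.6, 0,0,0.001,0,0,0,0.6, 0,0,-0.05,0,0,0,1, 0,0,-0.13,0,0,0,1, 0,0,-0.22,0,0,0,1, 0,0,-0.235,0,0,0,1]'; python3 -m pendant '[0,-0.09,0,0,0,0,1, 0,-0.19,0,0,0,0,1, -0.006,-0.29,0,0,0,0,1, -0.006,-0.39,0,0,0,0,1, -0.006,-0.48,0,0,0,0,1, -0.006,-0.55,0,0,0,0,1, -0.006,-0.576,0,0,0,0,1, -0.006,-0.576,0,0,0,0,1, -0.006,-0.576,0,0,0,0,1, -0.006,-0.576,0,0,0,0,1]'; python3 go.py .456 .018 .02;  python3 - <<'E'
from h import *
p=vision.camera("side"); q=vision.camera("wrist")
cv2.imwrite("pics/c.png",np.hstack([cv2.resize(p["pixels"][100:280,130:370],(400,300)),cv2.resize(q["pixels"],(400,300))])[:,:,::-1])
E
```

```text
time_s: 18.4
ee_pos: [0.4546, 0.3066, 0.1547]
eef_rot: [3.138, 0.006, -3.141]
force: [-0.0, 0.0, -0.5]
grip_width: 0.0938
grip_force: 0.0
time_s: 19.4
ee_pos: [0.456, 0.0189, 0.1494]
eef_rot: [3.141, -0.0, -3.14]
force: [-0.5, 0.4, -0.3]
grip_width: 0.0939
grip_force: 0.0
units [-1.000e-04 -1.800e-03  2.588e-01] turn [ 0.0001 -0.0002  0.001 ]
```

View pics/c.png

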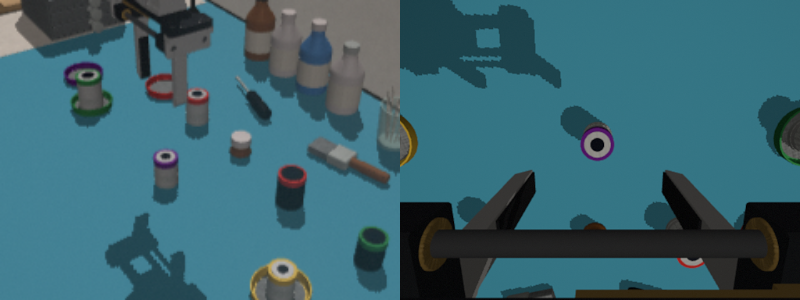

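Green stands upright in its dish (side crop (90,90)). Purple is centred between the fingers at (598,144), so I'll grasp it.

```bash
python3 -m pendant '[0,0,0.08,0,0,0,1, 0,0,0.16,0,0,0,1, 0,0,0.22,0,0,0,1, 0,0,0.259,0,0,0,1, 0,0,0.259,0,0,0,-1, 0,0,0.259,0,0,0,-1, 0,0,0.259,0,0,0,-1, 0,0,0.259,0,0,0,-1, 0,0,0.259,0,0,0,-1, 0,0,0.259,0,0,0,-1, 0,0,0.259,0,0,0,-1, 0,0,0.259,0,0,0,-1]' 30; python3 -m pendant '[0,0,0,0,0,0,-1, 0,0,0,0,0,0,-1, 0,0,0,0,0,0,-1]'
```

```text
time_s: 20.7
ee_pos: [0.4561, 0.0175, 0.0202]
eef_rot: [-3.142, 0.0, -3.142]
force: [-0.2, 0.9, 1.1]
grip_width: 0.0385
grip_force: 30.0
time_s: 21.0
ee_pos: [0.4561, 0.0176, 0.0202]
eef_rot: [-3.142, 0.0, -3.142]
force: [0.3, -0.7, 3.6]
grip_width: 0.0385
grip_force: 30.0
```

```bash
python3 -m pendant '[0,0,-0.01,0,0,0,-1, 0,0,-0.04,0,0,0,-1, 0,0,-0.1,0,0,0,-1, 0,0,-0.18,0,0,0,-1, 0,0,-0.26,0,0,0,-1, 0,0,-0.31,0,0,0,-1, 0,0,-0.32,0,0,0,-1]'; python3 -m pendant '[-0.003,0.03,0,0,0,0,-1, -0.01,0.1,0,0,0,0,-1, -0.02,0.19,0,0,0,0,-1, -0.03,0.28,0,0,0,0,-1, -0.04,0.37,0,0,0,0,-1, -0.05,0.46,0,0,0,0,-1, -0.055,0.55,0,0,0,0,-1, -0.06,0.64,0,0,0,0,-1, -0.064,0.72,0,0,0,0,-1, -0.064,0.78,0,0,0,0,-1, -0.064,0.807,0,0,0,0,-1, -0.064,0.807,0,0,0,0,-1]';python3 -m pendant '[0,0,0,0,0,0,-1, 0,0,0,0,0,0,-1]'; python3 go.py .488 .421 .0245
```

```text
time_s: 21.7
ee_pos: [0.4568, 0.0176, 0.1827]
eef_rot: [-3.141, 0.004, -3.141]
force: [-0.1, -0.5, -3.1]
grip_width: 0.0385
grip_force: 30.0
time_s: 22.9
ee_pos: [0.4869, 0.4222, 0.1774]
eef_rot: [-3.14, -0.003, -3.14]
force: [0.3, -0.7, -1.4]
grip_width: 0.0386
grip_force: 30.0
time_s: 23.1
ee_pos: [0.488, 0.4201, 0.1796]
eef_rot: [-3.141, -0.001, 3.141]
force: [-0.3, -0.5, -2.6]
grip_width: 0.0386
grip_force: 30.0
units [-1.000e-04  2.100e-03  3.101e-01] turn [-0.0004 -0.0004 -0.0005]
```

```bash
python3 -m pendant '[0,0,0.04,0,0,0,-1, 0,0,0.12,0,0,0,-1, 0,0,0.2,0,0,0,-1, 0,0,0.26,0,0,0,-1, 0,0,0.29,0,0,0,-1, 0,0,0.302,0,0,0,-1, 0,0,0.308,0,0,0,-1, 0,0,0.31,0,0,0,-1, 0,0,0.311,0,0,0,-1, 0,0,0.312,0,0,0,-1, 0,0,0.312,0,0,0,-1, 0,0,0.312,0,0,0,-1]'
```

```text
time_s: 24.3
ee_pos: [0.488, 0.4212, 0.0243]
eef_rot: [3.141, 0.0, -3.141]
force: [-0.2, -0.9, -2.2]
grip_width: 0.0385
grip_force: 30.0
```

```bash
python3 -m pendant '[0,0,0.001,0,0,0,-1, 0,0,0.002,0,0,0,-1, 0,0,0.002,0,0,0,-1, 0,0,0.002,0,0,0,-1]'
```

```text
time_s: 24.7
ee_pos: [0.4884, 0.4212, 0.0242]
eef_rot: [3.141, 0.001, -3.142]
force: [-1.6, -2.7, 7.0]
grip_width: 0.0387
grip_force: 30.0
```

```bash
python3 -m pendant '[0,0,0,0,0,0,0.1, 0,0,0,0,0,0,0.3, 0,0,0,0,0,0,0.5, 0,0,0,0,0,0,0.5, 0,0,-0.05,0,0,0,1, 0,0,-0.13,0,0,0,1, 0,0,-0.22,0,0,0,1, 0,0,-0.25,0,0,0,1]'; python3 -m pendant '[-0.03,-0.08,0,0,0,0,1, -0.07,-0.17,0,0,0,0,1, -0.11,-0.26,0,0,0,0,1, -0.15,-0.35,0,0,0,0,1, -0.19,-0.44,0,0,0,0,1, -0.22,-0.53,0,0,0,0,1, -0.227,-0.552,0,0,0,0,1, -0.227,-0.552,0,0,0,0,1, -0.227,-0.552,0,0,0,0,1]'; python3 go.py .602 .145 .024;  python3 - <<'E'
from h import *
p=vision.camera("side"); q=vision.camera("wrist")
cv2.imwrite("pics/d.png",np.hstack([cv2.resize(p["pixels"][100:280,130:370],(400,300)),cv2.resize(q["pixels"],(400,300))])[:,:,::-1])
hsv=cv2.cvtColor(np.ascontiguousarray(q["pixels"]),cv2.COLOR_RGB2HSV).astype(int)
m=((hsv[...,0]<10)|(hsv[...,0]>168))&(hsv[...,1]>100)&(hsv[...,2]>60)
v,u=np.nonzero(m); k=np.hypot(u-255,v-180)<45; P=np.array([ray(q,a,b,.058)[:2] for a,b in zip(u[k],v[k])])
print(cv2.minEnclosingCircle(P.astype(np.float32)))
E
```

```text
time_s: 25.5
ee_pos: [0.4891, 0.422, 0.1531]
eef_rot: [3.138, 0.005, -3.141]
force: [0.3, -0.9, 0.1]
grip_width: 0.0936
grip_force: 0.0
time_s: 26.4
ee_pos: [0.601, 0.1462, 0.1477]
eef_rot: [3.141, -0.001, -3.141]
force: [-0.3, 0.1, -0.7]
grip_width: 0.0941
grip_force: 0.0
units [-0.0021 -0.0024  0.2474] turn [ 0.0001 -0.0004  0.0004]
((0.6026705503463745, 0.1446094512939453), 0.022891240194439888)
```

View pics/d.png

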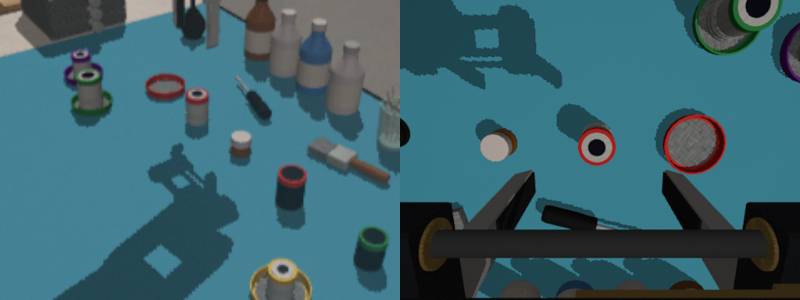

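Purple is upright in its dish (side crop (80,62)). Red is centred between the fingers at (597,147), so I'll grasp it.

```bash
python3 -m pendant '[-0.001,-0.001,0.08,0,0,0,1, -0.001,-0.001,0.16,0,0,0,1, -0.001,-0.001,0.22,0,0,0,1, -0.001,-0.001,0.248,0,0,0,1, -0.001,-0.001,0.248,0,0,0,-1, -0.001,-0.001,0.248,0,0,0,-1, -0.001,-0.001,0.248,0,0,0,-1, -0.001,-0.001,0.248,0,0,0,-1, -0.001,-0.001,0.248,0,0,0,-1, -0.001,-0.001,0.248,0,0,0,-1, -0.001,-0.001,0.248,0,0,0,-1, -0.001,-0.001,0.248,0,0,0,-1]' 30; python3 -m pendant '[0,0,0,0,0,0,-1, 0,0,0,0,0,0,-1, 0,0,0,0,0,0,-1]'; python3 go.py .609 .278 .144
```

```text
time_s: 27.7
ee_pos: [0.6021, 0.1446, 0.0243]
eef_rot: [3.142, 0.0, -3.142]
force: [1.3, -0.4, 1.5]
grip_width: 0.0429
grip_force: 30.0
time_s: 28.0
ee_pos: [0.6021, 0.1446, 0.0243]
eef_rot: [3.142, 0.0, -3.142]
force: [-0.3, 0.3, 4.0]
grip_width: 0.0431
grip_force: 30.0
units [-0.0139  0.2668 -0.2395] turn [0.     0.0002 0.    ]
```

```bash
python3 -m pendant '[0,0,-0.01,0,0,0,-1, 0,0,-0.04,0,0,0,-1, 0,0,-0.09,0,0,0,-1, 0,0,-0.14,0,0,0,-1, -0.014,0.03,-0.14,0,0,0,-1, -0.014,0.09,-0.14,0,0,0,-1, -0.014,0.16,-0.14,0,0,0,-1, -0.014,0.22,-0.14,0,0,0,-1, -0.014,0.255,-0.14,0,0,0,-1, -0.014,0.267,-0.14,0,0,0,-1, -0.014,0.267,-0.14,0,0,0,-1, -0.014,0.267,-0.14,0,0,0,-1]'; python3 -m pendant '[0,0,0,0,0,0,-1, 0,0,0,0,0,0,-1]'; python3 go.py .609 .278 .0283
```

```text
time_s: 29.2
ee_pos: [0.6091, 0.277, 0.0942]
eef_rot: [-3.141, -0.0, 3.141]
force: [0.6, 0.0, -2.1]
grip_width: 0.0428
grip_force: 30.0
time_s: 29.4
ee_pos: [0.6091, 0.2772, 0.0942]
eef_rot: [-3.142, 0.0, 3.141]
force: [-0.3, 0.2, -2.0]
grip_width: 0.043
grip_force: 30.0
units [0.0003 0.0016 0.1318] turn [-0.      0.     -0.0006]
```

```bash
python3 -m pendant '[0,0.001,0.03,0,0,0,-1, 0,0.001,0.07,0,0,0,-1, 0,0.001,0.1,0,0,0,-1, 0,0.001,0.117,0,0,0,-1, 0,0.001,0.125,0,0,0,-1, 0,0.001,0.129,0,0,0,-1, 0,0.001,0.131,0,0,0,-1, 0,0.001,0.132,0,0,0,-1, 0,0.001,0.133,0,0,0,-1, 0,0.001,0.133,0,0,0,-1, 0,0.001,0.133,0,0,0,-1]'
```

```text
time_s: 30.5
ee_pos: [0.6093, 0.2787, 0.0283]
eef_rot: [3.141, 0.001, -3.142]
force: [-0.3, -1.2, 4.1]
grip_width: 0.043
grip_force: 30.0
```

Contact is felt. I'll release, retreat and check everything.

```bash
python3 -m pendant '[0,0,0,0,0,0,0.1, 0,0,0,0,0,0,0.3, 0,0,0,0,0,0,0.5, 0,0,0,0,0,0,0.5, 0,0,-0.05,0,0,0,0.8, 0,0,-0.13,0,0,0,0.8, 0,0,-0.22,0,0,0,0.8, 0,0,-0.3,0,0,0,0.8, 0,-0.08,-0.3,0,0,0,0.8, 0,-0.17,-0.3,0,0,0,0.8]'; python3 -m pendant '[0.1,0,0,0,0,0,0.8, 0.2,-0.05,0,0,0,0,0.8, 0.3,-0.1,0,0,0,0,0.8, 0.35,-0.15,0,0,0,0,0.8, 0.35,-0.15,0,0,0,0,0.8, 0.35,-0.15,0,0,0,0,0.8, 0.35,-0.15,0,0,0,0,0.8, 0.35,-0.15,0,0,0,0,0.8]'
python3 - <<'E'
from h import *
p=vision.camera("side"); q=vision.camera("top")
cv2.imwrite("pics/e.png",np.hstack([cv2.resize(p["pixels"][100:310,130:410],(400,300)),cv2.resize(q["pixels"][120:270,90:290],(400,300))])[:,:,::-1])
E
```

```text
time_s: 31.5
ee_pos: [0.6089, 0.1937, 0.1786]
eef_rot: [3.141, 0.002, -3.139]
force: [0.7, -0.4, -1.2]
grip_width: 0.0846
grip_force: 0.0
time_s: 32.3
ee_pos: [0.4346, 0.119, 0.1773]
eef_rot: [-3.142, -0.0, -3.141]
force: [-0.6, -1.0, 1.1]
grip_width: 0.0846
grip_force: 0.0
```

View pics/e.png

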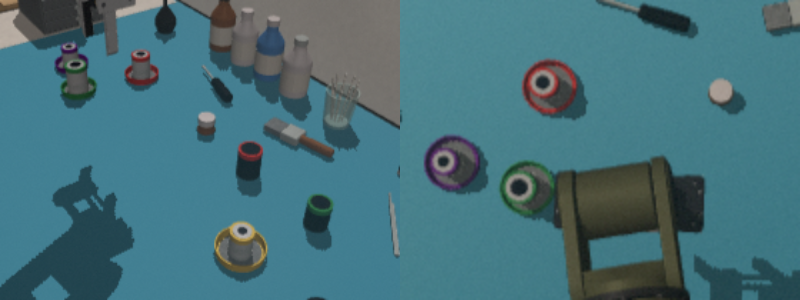

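All four chrome lenses stand upright in dishes of their own colour: side crop red (141,68), purple (69,55), green (77,80), yellow (241,242). The black lenses at (250,160) and (317,212) look undisturbed and the gripper is clear, so I'll hand in.

```bash
python3 -c "
from station import order
print(order.hand_in())"
```

```text
the job is handed in; nothing more can be done
None
```

All four chrome lenses stand upright in the dishes matching their rings and are released, the black lenses are untouched, and the job was handed in at about 32 s of the 106 s allowed.

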